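# Free the cap hopper's hatch and hold it under its balance point

### The arm

A 7-joint arm with a two-finger parallel gripper is mounted at the origin on the work surface. World frame = base frame: x ahead of the robot, y to its left, z up, the work surface at z = 0. Lengths are in m, angles in rad, forces in N, time in s.
With the tool pointing down it reaches from about 0.4 to 0.85 m from the base axis. Payload 10.4 kg.
Tool frame: the origin (TCP) lies on the centre line of the jaws, within the pads' length; the fingertips stand 25 mm ahead of it and the grasp point (between the pads) lies 6 mm ahead of it; z points along the fingers, y is the line along which they close (so a half turn about z gives the same grasp; the last joint's range is limited). The gripper opens to 87 mm and grips with 3 to 60 N. Pads are 19 mm wide; open, the fingers measure 117 mm over their backs; the gripper's body (75 mm by 190 mm) begins 51 mm behind the grasp point.
Start: joints at [-1.144, 0.332, -0.065, 1.46, 0.022, 1.35, -0.088], TCP at [0.272, 0.563, 0.248] pointing down, gripper open.
Joint ranges: [-2.6, 2.6], [-0.5, 2.12], [-1.47, 1.34], [0.16, 2.42], [-1.27, 4.41], [0.06, 2.06], [-2.6, 2.6]. Speed limits (rad/s): [2.22, 2.22, 2.79, 2.79, 3.14, 3.14, 3.14].

### API

Orientations are given as a unit quaternion [x, y, z, w].
In Python, from plant import readout, viewer, robot, boxes_of, cut_out, place_of gives the robot as it stands. The module is installed in compiled form; this text tells all that it offers.
- The arm moves only by the tool creep_tool, called after "Request:" in YAML: its name, and indented under it one key for each argument. Schema: {"type":"object","properties":{"motion":{"type":"array","items":{"type":"array","items":{"type":"number"},"minItems":5,"maxItems":5},"minItems":1,"maxItems":5},"clamp_n":{"type":"number"},"only":{"type":"string"},"quiet":{"type":"boolean"},"lines":{"type":"string"}},"required":["motion"],"additionalProperties":false}. motion is a list of rows, 1 to 5 of them, each of 5 numbers: the finger opening in m, then dx, dy, dz in parts of the range, where 1.0 means 0.6 m, then a turn about the tool's z in parts of the range, where 1.0 means pi rad; each row is the pose to reach, as a shift and turn from the pose commanded when the call began, along the tool's axes at that moment; what a row does not reach only later rows make up. A row lasts 1/8 s, in which the tool goes at most 0.0625 m and 0.188 rad, less where a joint would pass 70% of its speed; a pose out of reach is approached as far as the arm can. The fingers move at their own pace and stop on an object; clamp_n is the grip in N (left out, the last holds). Time passes only in rows, so rows that do not move let the fingers close. The tool returns the time, the measured TCP pose, the force, the opening and the grip force at its end. only (a regular expression) keeps the lines of the reply that match it, lines (a string "A,B") keeps lines A to B, and quiet returns only ok. Input that does not fit is refused with a message, and nothing moves.
- readout.read_state(): the state, without advancing time (a new reading comes with each control period).
- viewer.capture(name): name is "scene" or "side" or "wrist"; returns a dict with "image" (384x512x3 uint8, red, green, blue), "fx", "fy", "cx", "cy" (pixels), "rvec" (rotation vector, rad) and "tvec" (3), from world to camera coordinates, as OpenCV has them. Camera axes: x right, y down, z forward; pixel columns grow to the right and rows downward; lengths in m; the calibration is good to about 2 mm. A picture is of the moment at which its call begins. There is no depth.
- robot.finish_job(): hands the job in; it is judged then, once.
Trained networks look in the newest picture that a camera, given by its name, has taken for a name from the list of things; names that differ only in an ending like _2 or _b are one class to them, and where a whole thing is asked for, a point or a joint stands for the part that bears it (a point fixed in the world has none). Each returns a list of dicts, best first, with "p" (0 to 1); they miss things now and then, are a little off and sometimes report something else, mostly with a low value. They report only what shows in the picture. A call takes as long as a camera call. They do not tell look-alikes from the thing itself.
- boxes_of(thing, camera): "rect" ([left, top, width, height] in pixels, round what is visible of it).
- cut_out(thing, camera): "pixels" (384x512 bool, what is visible of it) and "rect" ([left, top, width, height] in pixels, round what is visible of it).
- place_of(thing, camera): "xy" ([column, row] in pixels: a listed point, or the origin of a listed thing).
The state is a dict: "time_s": time; "qpos": joint angles; "joint_vel": joint speeds; "tau": joint torques, N m; "tcp_pos": TCP position; "ee_rot": TCP orientation; "wrist_force": force on the tool from outside, world axes, zero at the start; "moment": the same for the moment, N m; "opening": finger opening in m; "finger_force": force on a finger pad.
Only numpy, scipy, OpenCV 4.12 (cv2) and the standard library are available. Lean on these libraries where they do the work, as an engineer would, in place of code of your own. Each camera call takes 0.05 s, during which the arm holds its last target. There are 200 camera calls.

### The job

The cap hopper is to be topped up: knock its sprung lock pin fully down with the mallet (not with the gripper) and put the mallet back down on the table. Then lift the hatch by its bar until it is clearly past its balance point, ease it back, and finish while holding it still with the gripper a few degrees below that point, where it would drop shut if let go. Leave the jars and the label gun where they are.

Things in the scene. Friction and masses are not known exactly. Their poses are not given: they have to be found in the camera images.
- hopper: Fixed steel bin, 180 (x) x 220 (y) x 94 mm high, red caps inside, covered by the hatch. Origin: centre of its underside, on the table. Its own -x side faces the robot (yaw within 0.15 rad). A dark steel pillar, 66 (x) x 44 (y) x 100 mm high, stands against that side at its right end (own centre x -123, y -75 mm) and carries the lock pin and bolt.
- pin (a joint): Travel of the lock pin, m: 0 up (hatch locked), 0.015 fully down (hatch free). It slides straight down. A spring pushes it up with 1 to 2.5 N and a friction collar grips it with 5 N, so a push of 6 N starts it, 7.5 N brings it home, and it stays as deep as it was driven; it need not be held down.
- pin_top (a point): Centre of the pin's flat top, a round steel head 22 mm across on a 14 mm stem, 142 mm above the table when up and 127 mm when down. In the hopper's frame at x -132, y -75 mm.
- bolt_mid (a point): Middle of the dark steel bolt on the pillar, 27 (x) x 28 (y) x 8 mm, its top 114 mm above the table. With the pin up it reaches 12 mm over the hatch's front edge and locks it; as the pin goes down the bolt draws back the same distance and frees the hatch.
- gate (a joint): Angle of the hatch, rad: 0 shut (lying level on the hopper), grows as its front edge rises, stop at 1.25. Mass 0.9 kg with a lifting spring: balance point at 0.95 rad (54 degrees); below it the hatch falls shut, above it it springs open to the stop. Locked at 0 while the pin is up; free, it takes under 2 N at the bar to move.
- gate_bar (a point): Centre of the hatch's round steel bar, 12 mm thick, 110 mm long, along the hopper's y axis, 45 mm in front of the hatch's front edge, joined to it by a 12 mm rod at each end. When shut: 100 mm above the table with free space below it, at x -135, y +30 mm in the hopper's frame.
- gate_hinge (a point): Point on the hinge axis (along the hopper's y) level with the bar's centre, 100 mm above the table, x +85, y +30 mm in the hopper's frame. At hatch angle a the bar's centre is 220 mm * cos(a) from here towards the hopper's own -x and 220 mm * sin(a) higher. The hatch is a steel plate 175 x 216 x 8 mm.
- mallet: Mallet standing on a flat face of its dark rubber head, a cylinder 56 mm across, 70 mm high. Pale wooden handle, 22 mm wide, 26 mm high, sticks out level to its own -x as far as x -155 mm, middle line 35 mm up. About 0.38 kg (varies), centre of mass 17 mm from the head's axis. Origin: centre of the head's lower face, z up. Left or right of the hopper, handle towards the robot within 0.3 rad.
- mallet_grip (a point): A place to grip the mallet: on the handle's middle line, 55 mm from the head's axis, 35 mm above the head's lower face.
- jar_a: Bystander: white cosmetics jar with a domed red cap, 58 mm across, 53 mm high; origin: centre of its underside. To be left alone.
- jar_b: Bystander: white cosmetics jar with a domed red cap, 58 mm across, 53 mm high; origin: centre of its underside. To be left alone.
- jar_c: Bystander: white cosmetics jar with a domed red cap, 58 mm across, 53 mm high; origin: centre of its underside. To be left alone.
- jar_d: Bystander: white cosmetics jar with a domed red cap, 58 mm across, 53 mm high; origin: centre of its underside. To be left alone.
- jar_e: Bystander: white cosmetics jar with a domed red cap, 58 mm across, 53 mm high; origin: centre of its underside. To be left alone.
- label_gun: Bystander: black label gun lying on its side, about 150 x 110 mm, 36 mm high; origin: underside of its body. To be left alone. The mallet stands on the other side of the hopper from it.
Mind the look-alikes: they are no part of the job. Several things have the shape of the mallet; the one meant has the colours described above.

How it is judged:
By the outcome, as a careful person would: the job done as asked, in the order asked, and still so for the second after the job is handed in, while the arm keeps its last pose, push and grip.
It also fails if it takes over 66 s, if anything falls off the work surface, if the arm or the gripper's body presses on something with over 40 N, if the wrist force passes 120 N, or if a joint passes its speed limit or range.

## Working session

There is one attempt and no reset: what is moved stays moved. The work goes in short steps, Python scripts to look and compute and a tool call to move; the robot and the scene stay as the last step left them, time stands still between calls to the robot, and variables do not carry over. Pictures are saved under pics/ and viewed, at most 10 in all, crops included, and the job is handed in when it is done.

```bash
mkdir -p pics
```

Create h.py:
```python
import numpy as np, cv2
from scipy.spatial.transform import Rotation as R
from plant import readout, viewer, robot, boxes_of, cut_out, place_of
def P(c):
    K=np.array([[c['fx'],0,c['cx']],[0,c['fy'],c['cy']],[0,0,1]])
    return K@np.hstack([cv2.Rodrigues(np.array(c['rvec'],float))[0],np.array(c['tvec'],float).reshape(3,1)])
def tri(Ps,xs):
    A=np.vstack([[x[0]*p[2]-p[0],x[1]*p[2]-p[1]] for p,x in zip(Ps,xs)]).reshape(-1,4)
    v=np.linalg.svd(A)[2][-1]; X=v[:3]/v[3]
    return X,max(np.linalg.norm(proj(p,X)-x) for p,x in zip(Ps,xs))
def proj(p,X):
    u=p@np.append(X,1); return u[:2]/u[2]
def atz(p,x,z):
    A=np.array([x[0]*p[2]-p[0],x[1]*p[2]-p[1]]); return np.linalg.solve(A[:,:2],-A[:,2]*z-A[:,3])
def save(c,n): cv2.imwrite('pics/'+n,c['image'][:,:,::-1])
```

Run:
```python
from h import *
C={n:viewer.capture(n) for n in("scene","side","wrist")}
save({'image':np.hstack([cv2.resize(C['scene']['image'],(800,600))])},'scene0.png');save({'image':cv2.resize(C['side']['image'],(800,600))},'side0.png')
Ps={n:P(C[n]) for n in C}
for t in ["pin_top","bolt_mid","gate_bar","gate_hinge","hopper","mallet","mallet_grip","jar_a","label_gun"]:
    for n in C:
        r=place_of(t,n); print(t,n,[(np.round(q['xy']).tolist(),round(q['p'],2)) for q in r[:5]])
    a,b=place_of(t,"scene"),place_of(t,"side")
    for i in a[:3]:
        for j in b[:3]:
            X,e=tri([Ps['scene'],Ps['side']],[i['xy'],j['xy']])
            if e<5: print('   ',X.round(3),round(e,1))
s=readout.read_state();print(s['tcp_pos'],s['ee_rot'],s['time_s'])
```

```text
pin_top scene [([311.0, 226.0], 0.66), ([241.0, 165.0], 0.41)]
pin_top side [([242.0, 211.0], 0.47)]
pin_top wrist []
    [ 0.498  0.184 -0.111] 3.1
    [ 0.438 -0.074  0.142] 4.0
bolt_mid scene [([239.0, 182.0], 0.52), ([357.0, 216.0], 0.38), ([371.0, 244.0], 0.22)]
bolt_mid side [([255.0, 215.0], 0.54), ([270.0, 213.0], 0.34)]
bolt_mid wrist []
    [ 0.482 -0.076  0.112] 2.1
gate_bar scene [([271.0, 171.0], 0.76)]
gate_bar side [([228.0, 194.0], 0.58)]
gate_bar wrist []
    [0.426 0.031 0.112] 1.8
gate_hinge scene [([279.0, 223.0], 0.96)]
gate_hinge side [([290.0, 178.0], 0.68), ([241.0, 207.0], 0.58), ([255.0, 212.0], 0.34)]
gate_hinge wrist []
    [0.641 0.06  0.104] 0.4
    [ 0.529  0.071 -0.037] 0.7
hopper scene [([264.0, 222.0], 0.72), ([170.0, 194.0], 0.38)]
hopper side [([270.0, 212.0], 0.8), ([236.0, 158.0], 0.35)]
hopper wrist []
    [0.565 0.016 0.01 ] 0.2
mallet scene [([165.0, 212.0], 0.81), ([226.0, 169.0], 0.63)]
mallet side [([292.0, 307.0], 0.93), ([220.0, 372.0], 0.86), ([202.0, 267.0], 0.66)]
mallet wrist []
    [ 0.519 -0.335 -0.004] 1.1
    [ 0.307 -0.137 -0.001] 1.0
mallet_grip scene [([215.0, 167.0], 0.94), ([166.0, 194.0], 0.7)]
mallet_grip side [([274.0, 307.0], 0.91), ([210.0, 269.0], 0.81)]
mallet_grip wrist []
    [ 0.328 -0.178  0.032] 1.0
    [ 0.465 -0.337  0.027] 0.2
jar_a scene [([159.0, 240.0], 0.82), ([312.0, 230.0], 0.8), ([295.0, 190.0], 0.57), ([367.0, 246.0], 0.53), ([220.0, 246.0], 0.5)]
jar_a side [([336.0, 294.0], 0.95), ([262.0, 151.0], 0.57), ([312.0, 240.0], 0.56), ([213.0, 206.0], 0.51)]
jar_a wrist []
    [ 0.645 -0.331  0.006] 0.0
    [0.565 0.109 0.184] 2.1
label_gun scene [([358.0, 218.0], 0.72)]
label_gun side [([235.0, 159.0], 0.56)]
label_gun wrist [([206.0, 340.0], 0.68)]
    [ 0.524  0.346 -0.001] 1.1
[0.27173296 0.56287454 0.24758985] [ 2.23001747e-01  9.74818043e-01  6.34837912e-05 -3.06118367e-06] 2.4
```

View pics/scene0.png

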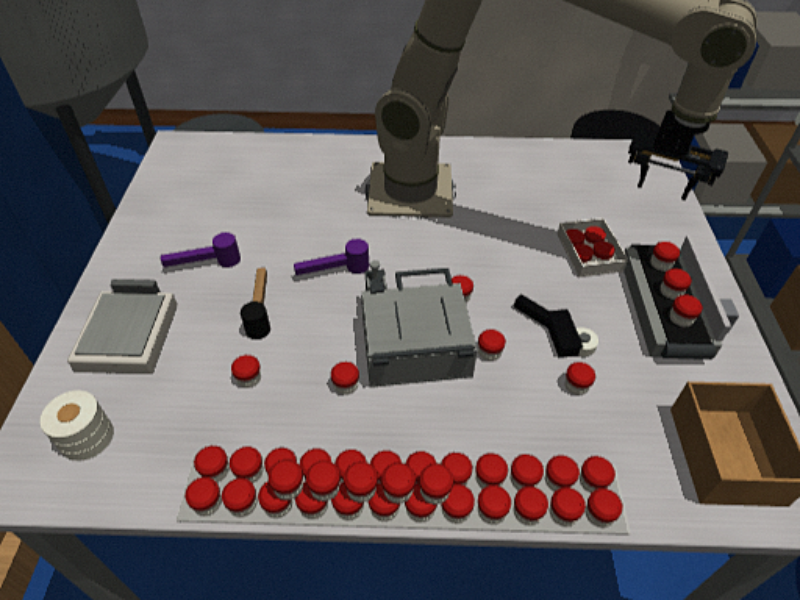

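View pics/side0.png

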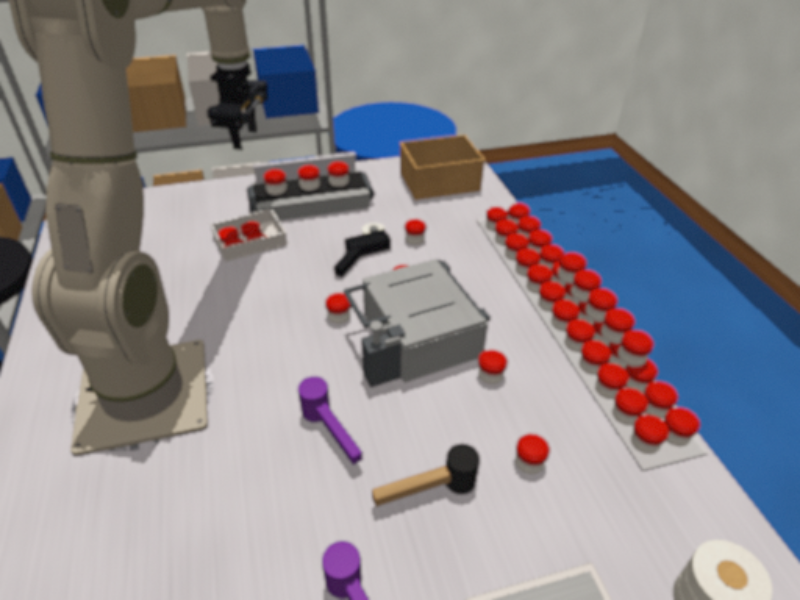

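The scene shows the true mallet (pale handle, black head) at about (255,320)/800, to the robot's right of the hopper. The purple ones at (225,250) and (355,255) are look-alikes. The pin is at (377,270) and the bar at (425,275). The triangulated points agree with the text. Next I move over towards the hopper.

Units first: shifts go in shares of 0.6 m and turns go in shares of pi rad. So -0.22 m / 0.6 = -0.3667, -0.21 m / 0.6 = -0.35, -0.45 rad / 3.1416 = -0.1432.

Request:
creep_tool:
  motion:
    - [0.087, -0.0733, -0.07, -0.0167, -0.0286]
    - [0.087, -0.1467, -0.14, -0.0333, -0.0573]
    - [0.087, -0.22, -0.21, -0.05, -0.0859]
    - [0.087, -0.2933, -0.28, -0.0667, -0.1146]
    - [0.087, -0.3667, -0.35, -0.0833, -0.1432]
  clamp_n: 20

```text
time_s: 3.02
tcp_pos: [0.379, 0.2761, 0.2981]
ee_rot: [-0.002, 1.0, 0.0, 0.0]
wrist_force: [1.2, -0.2, 0.1]
opening: 0.0868
finger_force: 0.0
```

Scaled: -0.26 m / 0.6 = -0.4333, -0.02 m / 0.6 = -0.0333.

Request:
creep_tool:
  motion:
    - [0.087, -0.0167, -0.1, 0, 0]
    - [0.087, -0.0333, -0.2, 0, 0]
    - [0.087, -0.05, -0.3, 0, 0]
    - [0.087, -0.0667, -0.4, 0, 0]
    - [0.087, -0.0667, -0.4333, 0, 0]

```text
time_s: 3.65
tcp_pos: [0.4188, 0.0144, 0.2979]
ee_rot: [0.002, 1.0, 0.0, 0.0]
wrist_force: [-0.2, 0.8, -0.3]
opening: 0.0873
finger_force: 0.0
```

Create look.py:
```python
from h import *
import sys,pickle
n=sys.argv[1]; c=viewer.capture('wrist'); save(c,n+'.png'); p=P(c); d={}
print('cam',(-p[:,:3].T@np.zeros(3)).round(3), -cv2.Rodrigues(np.array(c['rvec'],float))[0].T@np.array(c['tvec'],float))
for t in sys.argv[2:]:
    d[t]=[(q['xy'],q['p']) for q in place_of(t,'wrist')]
    print(t,[(np.round(x).tolist(),round(q,2)) for x,q in d[t][:4]])
pickle.dump((p,d),open(n+'.pkl','wb'))
```

```bash
python3 look.py w1 pin_top bolt_mid gate_bar gate_hinge hopper
```

```text
cam [0. 0. 0.] [0.33495213 0.01398134 0.4348244 ]
pin_top [([178.0, 201.0], 0.86)]
bolt_mid [([190.0, 225.0], 0.78)]
gate_bar [([262.0, 176.0], 0.8)]
gate_hinge [([282.0, 314.0], 0.57)]
hopper [([255.0, 237.0], 0.89)]
```

Scaled: -0.16 m / 0.6 = -0.2667, -0.12 m / 0.6 = -0.2.

Request:
creep_tool:
  motion:
    - [0.087, -0.0167, -0.1, 0, 0]
    - [0.087, -0.025, -0.2, 0, 0]
    - [0.087, -0.0333, -0.2667, 0, 0]
    - [0.087, -0.0333, -0.2667, 0, 0]

```text
time_s: 4.45
tcp_pos: [0.4388, -0.1437, 0.2975]
ee_rot: [0.002, 1.0, -0.0, -0.0]
wrist_force: [0.4, 1.0, -0.6]
opening: 0.0873
finger_force: 0.0
```

```bash
python3 look.py w2 pin_top bolt_mid gate_bar gate_hinge hopper mallet mallet_grip
```

```text
cam [0. 0. 0.] [ 0.35503114 -0.14414764  0.43456559]
pin_top [([314.0, 186.0], 0.93)]
bolt_mid [([309.0, 209.0], 0.86), ([261.0, 275.0], 0.52)]
gate_bar [([386.0, 160.0], 0.8), ([143.0, 210.0], 0.37)]
gate_hinge []
hopper []
mallet [([49.0, 67.0], 0.91), ([266.0, 77.0], 0.79), ([141.0, 209.0], 0.74), ([124.0, 184.0], 0.33)]
mallet_grip [([230.0, 86.0], 0.69), ([126.0, 183.0], 0.68)]
```

Scaled: -0.18 m / 0.6 = -0.3, -0.12 m / 0.6 = -0.2.

Request:
creep_tool:
  motion:
    - [0.087, 0, -0.1, 0.0333, 0]
    - [0.087, 0, -0.2, 0.0667, 0]
    - [0.087, 0, -0.3, 0.1, 0]
    - [0.087, 0, -0.3, 0.1, 0]

```text
time_s: 5.35
tcp_pos: [0.4366, -0.3253, 0.2356]
ee_rot: [0.003, 1.0, -0.001, -0.002]
wrist_force: [0.3, 0.7, 0.3]
opening: 0.0867
finger_force: 0.0
```

```bash
python3 look.py w3 mallet mallet_grip pin_top
```

Run:
```python
from h import *
import pickle
V=[pickle.load(open(f'w{i}.pkl','rb')) for i in(1,2,3)]
for t in ["pin_top","bolt_mid","gate_bar","gate_hinge","hopper","mallet","mallet_grip"]:
    for i in range(3):
        for j in range(i):
            for a in V[i][1].get(t,[])[:3]:
                for b in V[j][1].get(t,[])[:3]:
                    X,e=tri([V[i][0],V[j][0]],[a[0],b[0]])
                    if e<6: print(t,i+1,j+1,X.round(4),round(e,1),round(a[1],2),round(b[1],2))
```

```text
cam [0. 0. 0.] [ 0.35353929 -0.32537293  0.37299838]
mallet [([157.0, 63.0], 0.96), ([244.0, 227.0], 0.88), ([407.0, 74.0], 0.79)]
mallet_grip [([379.0, 84.0], 0.96), ([100.0, 73.0], 0.87), ([241.0, 193.0], 0.56)]
pin_top []
pin_top 2 1 [ 0.4405 -0.0722  0.1395] 0.8 0.93 0.86
bolt_mid 2 1 [ 0.4836 -0.068   0.1064] 0.6 0.86 0.78
gate_bar 2 1 [0.4195 0.0278 0.0977] 0.1 0.8 0.8
mallet 3 2 [ 0.2958 -0.4452 -0.0009] 0.4 0.96 0.91
mallet 3 2 [ 5.247e-01 -3.372e-01 -4.000e-04] 0.8 0.88 0.74
mallet 3 2 [ 0.31   -0.1212 -0.0077] 0.3 0.79 0.79
mallet_grip 3 2 [ 0.3258 -0.1739  0.0325] 0.2 0.96 0.69
mallet_grip 3 2 [ 0.4645 -0.3406  0.0291] 2.0 0.56 0.68
```

Run:
```python
from h import *
import pickle
p=pickle.load(open('w3.pkl','rb'))[0]
im=cv2.imread('pics/w3.png')[:,:,::-1].astype(int)
m=(im[:,:,0]-im[:,:,2]>35)&(im[:,:,1]>im[:,:,2])&(np.abs(np.arange(512)-243)<60)[None]
n,l,st,_=cv2.connectedComponentsWithStats(m.astype(np.uint8)); k=1+st[1:,4].argmax(); print(st[k])
ys,xs=np.nonzero(l==k)
W=np.array([atz(p,(x,y),.048) for x,y in zip(xs,ys)])
mu=W.mean(0); v=np.linalg.svd(W-mu,full_matrices=False)[2][0]; v*=np.sign(v[0]); t=(W-mu)@v
print(mu,v,t.min(),t.max(),'yaw',np.arctan2(v[1],v[0]),'tip',mu+v*t.min(),'end',mu+v*t.max())
```

```text
[ 224  121   27  100 1513]
[ 0.42812889 -0.34335431] [0.99598095 0.08956537] -0.061698722596961963 0.06605477652908139 yaw 0.08968555067118099 tip [ 0.36667814 -0.34888038] end [ 0.49391819 -0.33743809]
```

View pics/w3.png

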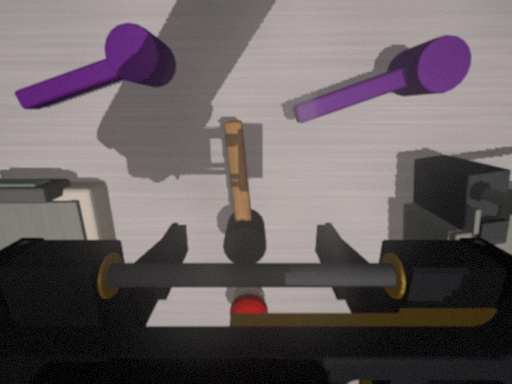

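The view shows the pale handle from (234,122) to (243,220) with the black head at (245,235), yaw about 0.09. I grip about 50 mm from the head axis.

Scaled: 0.15 m / 0.6 = 0.25, 0.14 m / 0.6 = 0.2333, -0.09 rad / 3.1416 = -0.0286.

Request:
creep_tool:
  motion:
    - [0.087, -0.0583, -0.0233, 0.0833, -0.0286]
    - [0.087, -0.0583, -0.0233, 0.1667, -0.0286]
    - [0.087, -0.0583, -0.0233, 0.2333, -0.0286]
    - [0.087, -0.0583, -0.0233, 0.25, -0.0286]
  clamp_n: 60

```text
time_s: 6.05
tcp_pos: [0.4736, -0.3335, 0.0861]
ee_rot: [-0.046, 0.999, 0.001, -0.001]
wrist_force: [-0.3, 0.4, 0.5]
opening: 0.0869
finger_force: 0.0
```

Scaled: 0.045 m / 0.6 = 0.075, -0.006 m / 0.6 = -0.01.

Request:
creep_tool:
  motion:
    - [0.087, 0, -0.01, 0.05, 0]
    - [0.087, 0, -0.01, 0.075, 0]
    - [0.087, 0, -0.01, 0.075, 0]
    - [0.0, 0, -0.01, 0.075, 0]
    - [0.0, 0, -0.01, 0.075, 0]
  clamp_n: 60

```text
time_s: 6.68
tcp_pos: [0.4748, -0.342, 0.0436]
ee_rot: [-0.045, 0.999, -0.0, 0.001]
wrist_force: [0.2, 0.4, 0.2]
opening: 0.0745
finger_force: 0.0
```

Request:
creep_tool:
  motion:
    - [0, 0, 0, 0, 0]
    - [0, 0, 0, 0, 0]
    - [0, 0, 0, -0.0167, 0]

```text
time_s: 7.05
tcp_pos: [0.4738, -0.3416, 0.0524]
ee_rot: [-0.045, 0.999, 0.0, -0.001]
wrist_force: [0.5, -0.4, -0.0]
opening: 0.0452
finger_force: 0.0
```

Scaled: 0.009 m / 0.6 = 0.015.

Request:
creep_tool:
  motion:
    - [0, 0, 0, 0.015, 0]
    - [0, 0, 0, 0.015, 0]
    - [0, 0, 0, 0.015, 0]
    - [0, 0, 0, 0.015, 0]

```text
time_s: 7.55
tcp_pos: [0.4738, -0.3416, 0.0431]
ee_rot: [-0.045, 0.999, 0.0, -0.0]
wrist_force: [0.3, 0.4, -4.2]
opening: 0.0217
finger_force: 59.8
```

Request:
creep_tool:
  motion:
    - [0, 0, 0, -0.05, 0]
    - [0, 0, 0, -0.1, 0]
    - [0, 0, 0, -0.1, 0]

```text
time_s: 7.92
tcp_pos: [0.4751, -0.3427, 0.1051]
ee_rot: [-0.045, 0.999, -0.001, 0.002]
wrist_force: [0.6, 0.4, -4.8]
opening: 0.0217
finger_force: 59.8
```

Scaled: 0.18 m / 0.6 = 0.3, -0.12 m / 0.6 = -0.2, -0.87 rad / 3.1416 = -0.2769.

Request:
creep_tool:
  motion:
    - [0, 0, 0.0333, -0.0833, -0.0477]
    - [0, 0, 0.0833, -0.15, -0.105]
    - [0, 0.0167, 0.15, -0.2, -0.1623]
    - [0, 0.0333, 0.2333, -0.2, -0.2196]
    - [0, 0.0367, 0.3, -0.2, -0.2769]
  clamp_n: 60

```text
time_s: 8.55
tcp_pos: [0.4524, -0.2362, 0.2022]
ee_rot: [-0.303, 0.953, 0.021, 0.001]
wrist_force: [0.1, 0.4, -5.1]
opening: 0.0213
finger_force: 59.8
```

```bash
python3 - <<'E'
from h import *
s=readout.read_state();print(s['qpos'],R.from_quat(s['ee_rot']).as_matrix())
E
```

```text
[ 0.46998836  0.13606915 -0.06296591  1.79722016 -0.02482349  1.23511574
  2.60233338] [[-0.81652967 -0.57718687 -0.01160246]
 [-0.57714504  0.8156699   0.03982731]
 [-0.01352402  0.03921648 -0.99913921]]
```

Scaled: -0.025 m / 0.6 = -0.0417, -0.015 m / 0.6 = -0.025, 0.15 rad / 3.1416 = 0.0477.

Request:
creep_tool:
  motion:
    - [0, 0, 0, -0.025, 0.0318]
    - [0, 0, 0, -0.0417, 0.0477]
    - [0, 0, 0, -0.0417, 0.0477]
  clamp_n: 60

```text
time_s: 8.93
tcp_pos: [0.453, -0.2386, 0.2274]
ee_rot: [-0.229, 0.973, 0.02, -0.001]
wrist_force: [-1.4, 0.0, -4.2]
opening: 0.0215
finger_force: 59.8
```

```bash
python3 - <<'E'
from h import *
s=readout.read_state();print(s['qpos'],R.from_quat(s['ee_rot']).as_matrix())
E
```

```text
[ 0.45678929  0.11945349 -0.04431841  1.7613412  -0.02764962  1.28678585
  2.45426432] [[-0.89491215 -0.44611091 -0.0108308 ]
 [-0.44617196  0.89407624  0.03947482]
 [-0.00792658  0.0401589  -0.99916186]]
```

Scaled: 0.1475 m / 0.6 = 0.2458, 0.05 m / 0.6 = 0.0833, -0.12 rad / 3.1416 = -0.0382.

Request:
creep_tool:
  motion:
    - [0, -0.0083, 0.0833, 0.0033, -0.0127]
    - [0, -0.0167, 0.1667, 0.0067, -0.0255]
    - [0, -0.0258, 0.2458, 0.01, -0.0382]
    - [0, -0.0258, 0.2458, 0.01, -0.0382]
  clamp_n: 60

```text
time_s: 9.43
tcp_pos: [0.4001, -0.0962, 0.227]
ee_rot: [-0.291, 0.957, 0.021, -0.0]
wrist_force: [0.2, -1.6, -3.8]
opening: 0.0216
finger_force: 59.8
```

```bash
python3 - <<'E'
from h import *
s=readout.read_state();M=R.from_quat(s['ee_rot']).as_matrix();print(s['qpos'],M)
print('head face',s['tcp_pos']+M@[-.048,0,.043], 'time',s['time_s'])
c=viewer.capture('scene');save({'image':cv2.resize(c['image'][110:260,170:370],(800,600))},'s1.png')
r=cut_out('mallet','scene');p=P(c)
print(place_of('mallet','scene'),place_of('pin_top','scene'))
E
```

```text
[ 0.34177007 -0.10374361 -0.17469453  1.98660825 -0.05735468  1.27622298
  2.34586419] [[-0.83116548 -0.55589239 -0.01214881]
 [-0.55589884  0.83031267  0.03946329]
 [-0.01185003  0.03955403 -0.99914716]]
head face [ 0.43943386 -0.06782099  0.18464575] time 9.425
[{'xy': [241.9, 160.0], 'p': 0.83}, {'xy': [228.6, 168.5], 'p': 0.83}, {'xy': [147.1, 168.0], 'p': 0.67}] [{'xy': [270.6, 172.5], 'p': 0.71}, {'xy': [241.1, 167.2], 'p': 0.63}]
```

View pics/s1.png

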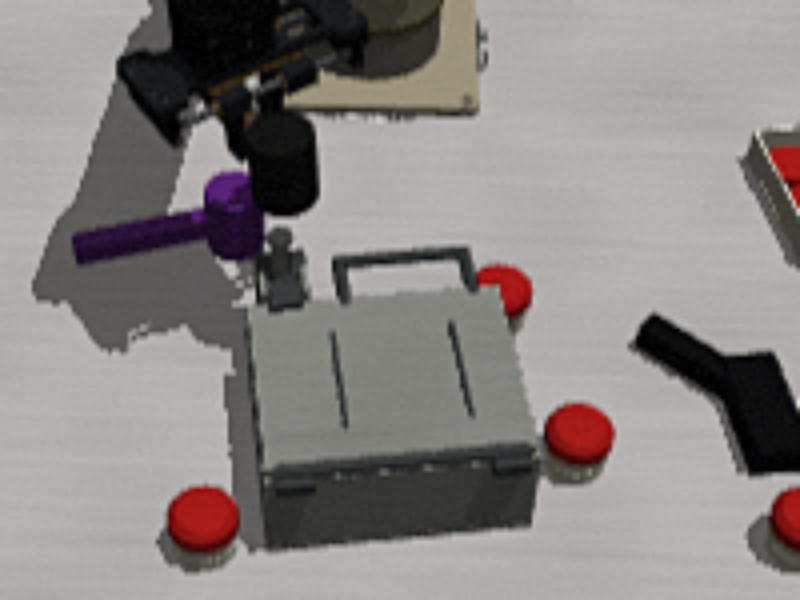

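Scaled: 0.06 m / 0.6 = 0.1, 0.03 m / 0.6 = 0.05.

Request:
creep_tool:
  motion:
    - [0, 0, -0.0067, 0.05, 0]
    - [0, 0, -0.0067, 0.0833, 0]
    - [0, 0, -0.0067, 0.1, 0]
  clamp_n: 60

```text
time_s: 10.0
tcp_pos: [0.4028, -0.102, 0.1677]
ee_rot: [-0.286, 0.958, 0.02, 0.0]
wrist_force: [-16.6, -7.3, 26.8]
opening: 0.0216
finger_force: 59.9
```

```bash
python3 - <<'E'
from h import *
s=readout.read_state();M=R.from_quat(s['ee_rot']).as_matrix()
print('head face',s['tcp_pos']+M@[-.048,0,.043], s['moment'])
E
```

```text
head face [ 0.44251542 -0.07406811  0.12531173] [-0.86259442  3.30362322  0.34843473]
```

Scaled: -0.14 m / 0.6 = -0.2333, -0.1 m / 0.6 = -0.1667.

Request:
creep_tool:
  motion:
    - [0, 0, 0, -0.05, 0]
    - [0, 0, 0, -0.1, 0]
    - [0, 0.0333, -0.0833, -0.1, 0]
    - [0, 0.0333, -0.1667, -0.1, 0]
    - [0, 0.0333, -0.2333, -0.1, 0]
  clamp_n: 60

```text
time_s: 10.62
tcp_pos: [0.4643, -0.2328, 0.2221]
ee_rot: [-0.287, 0.958, 0.02, 0.0]
wrist_force: [0.1, 0.3, -3.9]
opening: 0.0214
finger_force: 60.0
```

```bash
python3 - <<'E'
from h import *
s=readout.read_state();M=R.from_quat(s['ee_rot']).as_matrix();print(M[:,0],s['qpos'][6])
C={n:viewer.capture(n) for n in('scene','side')}
a=C['scene']['image'][140:200,205:305];b=C['side']['image'][165:240,205:305]
save({'image':np.vstack([cv2.resize(a,(500,300)),cv2.resize(b,(400,300)) if 0 else cv2.resize(b,(500,300))])},'s2.png')
Ps=[P(C[n]) for n in C]
for t in('pin_top','bolt_mid','mallet','gate_bar'):
    for i in place_of(t,'scene')[:3]:
        for j in place_of(t,'side')[:3]:
            X,e=tri(Ps,[i['xy'],j['xy']])
            if e<6: print(t,X.round(3),round(e,1),i['p'],j['p'])
E
```

```text
[-0.83578251 -0.54891924 -0.0124606 ] 2.553257345213577
pin_top [ 0.435 -0.075  0.128] 2.4 0.47 0.41
mallet [ 0.296 -0.456 -0.005] 0.4 0.86 0.81
mallet [ 0.305 -0.127 -0.005] 2.3 0.57 0.72
gate_bar [0.423 0.031 0.102] 1.4 0.86 0.9
```

View pics/s2.png

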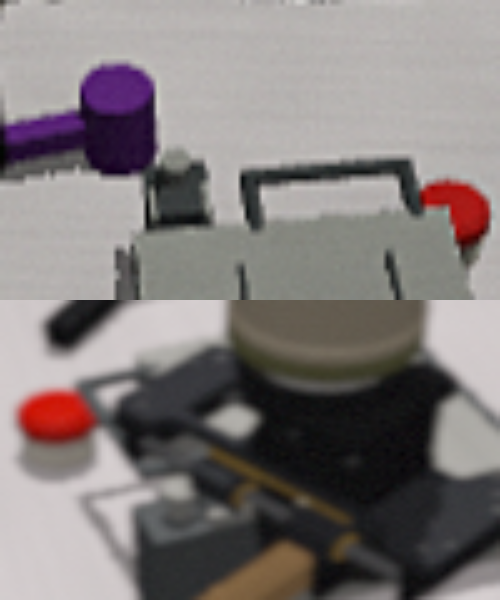

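Run:
```python
from h import *
C={n:viewer.capture(n) for n in('wrist','scene')}
for n in C:
    p=P(C[n]);print(n,[(q['xy'],round(q['p'],2)) for q in place_of('pin_top',n)])
    for z in(.142,.127): print(z,proj(p,[.4395,-.073,z]))
save(C['wrist'],'w4.png')
```

```text
wrist [([389.7, 259.7], 0.59)]
0.142 [397.18133888 269.02537421]
0.127 [388.99907112 260.41853674]
scene [([243.1, 169.3], 0.58), ([267.7, 224.3], 0.29)]
0.142 [239.47903441 167.97835236]
0.127 [239.59274217 171.11079587]
```

Scaled: 0.15 m / 0.6 = 0.25, -0.0965 m / 0.6 = -0.1608, 0.49 rad / 3.1416 = 0.156.

Request:
creep_tool:
  motion:
    - [0, 0.0333, -0.0667, 0.0333, 0.0509]
    - [0, 0.0667, -0.1333, 0.0667, 0.1019]
    - [0, 0.0858, -0.1608, 0.1333, 0.156]
    - [0, 0.0858, -0.1608, 0.2167, 0.156]
    - [0, 0.0858, -0.1608, 0.25, 0.156]
  clamp_n: 60

```text
time_s: 12.05
tcp_pos: [0.4706, -0.3327, 0.0649]
ee_rot: [-0.046, 0.999, 0.021, -0.006]
wrist_force: [0.7, -0.3, -3.6]
opening: 0.0215
finger_force: 60.0
```

Scaled: 0.028 m / 0.6 = 0.0467, 0.026 m / 0.6 = 0.0433.

Request:
creep_tool:
  motion:
    - [0, 0, 0, 0.02, 0]
    - [0, 0, 0, 0.0367, 0]
    - [0, 0, 0, 0.0433, 0]
    - [0, 0, 0, 0.0467, 0]
  clamp_n: 60

```text
time_s: 12.55
tcp_pos: [0.4717, -0.3327, 0.0425]
ee_rot: [-0.046, 0.999, 0.02, -0.004]
wrist_force: [-15.4, 9.4, 26.7]
opening: 0.0216
finger_force: 60.0
```

Scaled: -0.004 m / 0.6 = -0.0067, -0.003 m / 0.6 = -0.005.

Request:
creep_tool:
  motion:
    - [0, 0, 0, -0.005, 0]
    - [0.06, 0, 0, -0.0067, 0]
    - [0.06, 0, 0, -0.0067, 0]
    - [0.06, 0, 0, -0.0067, 0]
    - [0.06, 0, 0, -0.0067, 0]
  clamp_n: 20

```text
time_s: 13.18
tcp_pos: [0.4721, -0.3327, 0.0443]
ee_rot: [-0.046, 0.999, 0.02, -0.004]
wrist_force: [0.1, 0.2, 0.1]
opening: 0.0539
finger_force: 0.0
```

Request:
creep_tool:
  motion:
    - [0.06, 0, 0, -0.0833, 0]
    - [0.06, 0, 0, -0.1833, 0]
    - [0.06, 0, 0, -0.2833, 0]
    - [0.06, 0, 0, -0.3667, 0]
    - [0.06, 0, 0, -0.3667, 0]

```text
time_s: 13.8
tcp_pos: [0.4757, -0.3425, 0.2686]
ee_rot: [-0.046, 0.999, 0.017, -0.001]
wrist_force: [0.7, -0.3, -1.0]
opening: 0.0602
finger_force: 0.0
```

```bash
python3 look.py w5 mallet mallet_grip
```

Run:
```python
from h import *
s=readout.read_state();print(s['qpos']);C={n:viewer.capture(n) for n in('scene','side')}
save({'image':cv2.resize(C['side']['image'],(800,600))},'side5.png')
Ps=[P(C[n]) for n in C]
for t in('pin_top','bolt_mid','gate_hinge','gate_bar','mallet','hopper'):
    for i in place_of(t,'scene')[:3]:
        for j in place_of(t,'side')[:3]:
            X,e=tri(Ps,[i['xy'],j['xy']])
            if e<6: print(t,X.round(3),round(e,1),round(i['p'],2),round(j['p'],2))
```

```text
cam [0. 0. 0.] [ 0.39286511 -0.35568867  0.40560968]
mallet [([253.0, 194.0], 0.82), ([405.0, 62.0], 0.62), ([181.0, 26.0], 0.6)]
mallet_grip [([384.0, 67.0], 0.91), ([252.0, 161.0], 0.85), ([126.0, 24.0], 0.61)]
[ 0.49769478  0.254468    0.07624966  1.52923783 -0.04688867  1.39004844
  2.24439596]
pin_top [ 0.433 -0.064  0.122] 0.8 0.42 0.42
gate_bar [0.427 0.034 0.102] 0.5 0.76 0.92
mallet [ 0.508 -0.333  0.   ] 1.3 0.61 0.93
mallet [ 0.306 -0.133  0.005] 2.2 0.58 0.77
hopper [0.566 0.012 0.01 ] 1.3 0.78 0.88
```

View pics/side5.png

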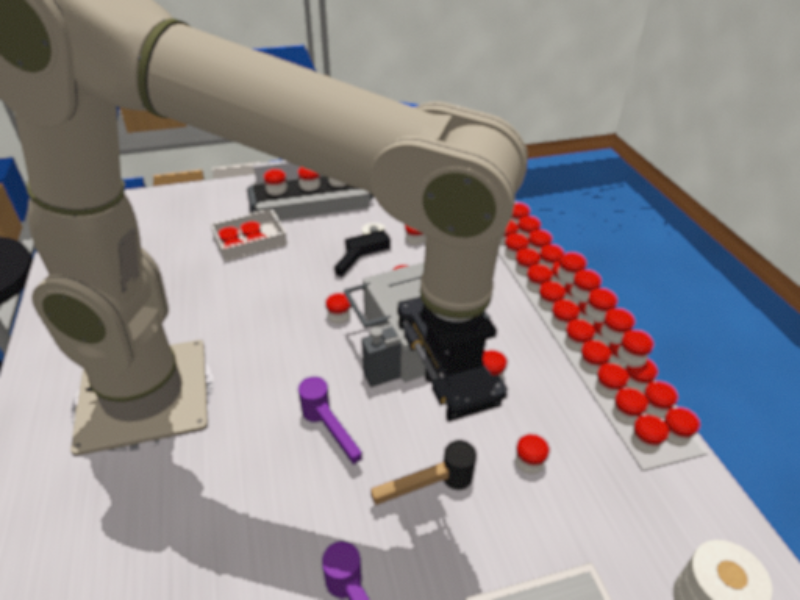

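Mallet stands upright at (455,465), handle free; the pin looks low. Now to the hatch bar, closing direction along the hopper's x.

Scaled: 0.275 m / 0.6 = 0.4583, 0.025 m / 0.6 = 0.0417, 0.9 rad / 3.1416 = 0.2865.

Request:
creep_tool:
  motion:
    - [0.04, 0.0167, 0.0917, 0.0033, 0.0573]
    - [0.04, 0.025, 0.1833, 0.0067, 0.1146]
    - [0.04, 0.0333, 0.275, 0.01, 0.1719]
    - [0.04, 0.0417, 0.3667, 0.0133, 0.2292]
    - [0.04, 0.0417, 0.4583, 0.0167, 0.2865]
  clamp_n: 20

```text
time_s: 15.38
tcp_pos: [0.4242, -0.0732, 0.2655]
ee_rot: [0.387, 0.922, 0.016, -0.012]
wrist_force: [0.6, -0.0, 0.1]
opening: 0.0398
finger_force: 0.0
```

Run:
```python
from h import *
s=readout.read_state();M=R.from_quat(s['ee_rot']).as_matrix();print(s['qpos'],M)
print(M.T@(np.array([.42,.0,.28])-s['tcp_pos']))
```

```text
[ 0.21807973 -0.09092862 -0.11683793  1.89401856 -0.04919789  1.35157655
  0.88832234] [[-0.69991064  0.7141666  -0.00954757]
 [ 0.71340904  0.69968417  0.03859541]
 [ 0.03424383  0.02020201 -0.99920931]]
[ 0.05562963  0.04852265 -0.01165897]
```

Scaled: 0.055 m / 0.6 = 0.0917, 0.048 m / 0.6 = 0.08, 0.64 rad / 3.1416 = 0.2037.

Request:
creep_tool:
  motion:
    - [0.04, 0.025, 0.02, -0.005, 0.0509]
    - [0.04, 0.05, 0.0417, -0.01, 0.1019]
    - [0.04, 0.07, 0.06, -0.015, 0.1528]
    - [0.04, 0.0917, 0.08, -0.02, 0.2037]
    - [0.04, 0.0917, 0.08, -0.02, 0.2037]
  clamp_n: 20

```text
time_s: 16.0
tcp_pos: [0.4203, -0.0017, 0.2804]
ee_rot: [0.654, 0.756, 0.012, -0.016]
wrist_force: [-0.2, 0.7, 0.7]
opening: 0.0397
finger_force: 0.0
```

```bash
python3 look.py w6 pin_top bolt_mid gate_bar gate_hinge hopper
```

Run:
```python
from h import *
s=readout.read_state();M=R.from_quat(s['ee_rot']).as_matrix();print(s['tcp_pos'],s['qpos'],M)
```

```text
cam [0. 0. 0.] [0.40945399 0.07480666 0.42064596]
pin_top [([262.0, 249.0], 0.86)]
bolt_mid [([283.0, 244.0], 0.68)]
gate_bar [([258.0, 160.0], 0.79)]
gate_hinge [([442.0, 161.0], 0.78)]
hopper [([342.0, 169.0], 0.82)]
[ 0.42018112 -0.00310937  0.27986049] [ 0.186188   -0.12094034 -0.23386972  1.88926386 -0.06866844  1.37932098
  0.10936136] [[-0.14119543  0.98992438 -0.01065748]
 [ 0.98916902  0.14150747  0.03899078]
 [ 0.04010604 -0.00503673 -0.99918273]]
```

View pics/w6.png

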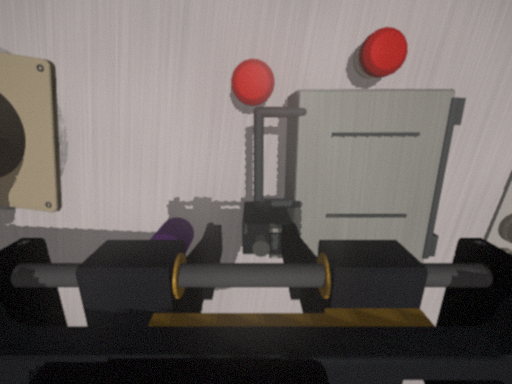

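The bar runs from (259,110) to (259,200), parallel to the tool's x. The bolt at (283,244) looks drawn clear of the hatch edge at x about 299. I fit the hopper pose from all views.

Run:
```python
from h import *
import pickle
from scipy.optimize import least_squares
L={'pin_top':(-.132,-.075,.142),'gate_bar':(-.135,.03,.1),'gate_hinge':(.085,.03,.1),'hopper':(0,0,0)}
V=[pickle.load(open(f'w{i}.pkl','rb')) for i in(1,2,6)]
O=[]
for k,(p,d) in enumerate(V):
    for t in L:
        if d.get(t):
            l=list(L[t]); 
            if k==2 and t=='pin_top': l[2]=.127
            O.append((t,k,p,d[t][0][0],l))
def f(v):
    c,s=np.cos(v[2]),np.sin(v[2])
    return np.concatenate([proj(p,[v[0]+c*l[0]-s*l[1],v[1]+s*l[0]+c*l[1],l[2]])-x for _,_,p,x,l in O])
r=least_squares(f,[.56,.016,.13],loss='soft_l1',f_scale=2);v=r.x;print(v)
for o,e in zip(O,f(v).reshape(-1,2).round(1)):print(o[0],o[1],e)
c,s=np.cos(v[2]),np.sin(v[2]);w=lambda x,y:np.array([v[0]+c*x-s*y,v[1]+s*x+c*y])
print('bar',w(-.135,.03),'hinge',w(.085,.03),'pin',w(-.132,-.075))
X,e=tri([V[0][0],V[2][0]],[V[0][1]['gate_bar'][0][0],V[2][1]['gate_bar'][0][0]]);print('bar tri',X,e)
st=readout.read_state();M=R.from_quat(st['ee_rot']).as_matrix()
for g in((.17),(.10)):
  tgt=np.append(w(-.135,.03),g)-M[:,2]*.006; print(g,M.T@(tgt-st['tcp_pos']),'turn',-(v[2]-np.arctan2(M[1,1],M[0,1])))
```

```text
[0.55988141 0.01919849 0.14413743]
pin_top 0 [-2.   1.2]
gate_bar 0 [1.4 2.4]
gate_hinge 0 [0.5 0.5]
hopper 0 [-0.5  1. ]
pin_top 1 [-1.1 -0.6]
gate_bar 1 [1.9 2.1]
pin_top 2 [-2.3  0.2]
gate_bar 2 [-0.2 -0.1]
gate_hinge 2 [-1.2 -1.1]
hopper 2 [-1.4 -0. ]
bar [0.42197217 0.02949615] hinge [0.6396908 0.0610967] pin [ 0.44002314 -0.0739841 ]
bar tri [0.42241797 0.02789996 0.0868217 ] 0.38946669279518215
0.17 [0.02759341 0.00694026 0.10502293] turn -0.0021515783181788595
0.1 [0.02478599 0.00729283 0.17496572] turn -0.0021515783181788595
```

Scaled: 0.14 m / 0.6 = 0.2333, 0.007 m / 0.6 = 0.0117.

Request:
creep_tool:
  motion:
    - [0.04, 0.025, 0.0117, 0.0667, 0]
    - [0.04, 0.045, 0.0117, 0.1333, 0]
    - [0.04, 0.045, 0.0117, 0.1833, 0]
    - [0.04, 0.0433, 0.0117, 0.2333, 0]
    - [0.04, 0.0433, 0.0117, 0.2333, 0]
  clamp_n: 20

```text
time_s: 16.92
tcp_pos: [0.4207, 0.0293, 0.1396]
ee_rot: [0.655, 0.755, 0.01, -0.018]
wrist_force: [0.3, -0.3, 0.4]
opening: 0.0398
finger_force: 0.0
```

Run:
```python
from h import *
st=readout.read_state();M=R.from_quat(st['ee_rot']).as_matrix()
print(M.T@(np.array([.4220,.0295,.10])-M[:,2]*.006-st['tcp_pos']),st['qpos'])
```

```text
[-0.00155894  0.00169024  0.03352222] [ 0.14591363  0.00628324 -0.29097395  2.0779443  -0.04428641  1.06676227
  0.01814488]
```

Scaled: 0.033 m / 0.6 = 0.055, 0.02 m / 0.6 = 0.0333.

Request:
creep_tool:
  motion:
    - [0.04, -0.0017, 0.0033, 0.0333, 0]
    - [0.04, -0.0017, 0.0033, 0.055, 0]
    - [0, -0.0017, 0.0033, 0.055, 0]
    - [0, -0.0017, 0.0033, 0.055, 0]
    - [0, -0.0017, 0.0033, 0.055, 0]
  clamp_n: 15

```text
time_s: 17.55
tcp_pos: [0.4243, 0.0303, 0.1088]
ee_rot: [0.655, 0.755, 0.012, -0.016]
wrist_force: [-0.0, -0.7, -0.9]
opening: 0.018
finger_force: 0.0
```

Request:
creep_tool:
  motion:
    - [0, 0, 0, 0, 0]
    - [0, 0, 0, 0, 0]
  clamp_n: 15

```text
time_s: 17.8
tcp_pos: [0.4237, 0.0302, 0.1083]
ee_rot: [0.655, 0.755, 0.011, -0.017]
wrist_force: [-2.5, -1.1, 3.1]
opening: 0.0115
finger_force: 15.0
```

Run:
```python
from h import *
st=readout.read_state();M=R.from_quat(st['ee_rot']).as_matrix();print(st['qpos'],M)
p0=st['tcp_pos'];h=np.array([np.cos(.144),np.sin(.144),0])
for a in(.15,.3,.45,.6,.75,.85,.9,.95,1.0,1.05,1.1):
    d=h*.22*(1-np.cos(a))+np.array([0,0,.22*np.sin(a)]); print(a,(M.T@d).round(4))
```

```text
[ 0.14139233  0.05323652 -0.29394534  2.10555078 -0.02940194  0.98998902
  0.00518203] [[-0.14050199  0.99002246 -0.01071106]
 [ 0.98927479  0.14081578  0.03881119]
 [ 0.03993224 -0.00514313 -0.99918915]]
0.15 [ 0.0013  0.0023 -0.0329]
0.3 [ 0.0026  0.0095 -0.065 ]
0.45 [ 0.0039  0.0214 -0.0957]
0.6 [ 0.0051  0.0378 -0.1243]
0.75 [ 0.0062  0.0583 -0.1501]
0.85 [ 0.0068  0.074  -0.1655]
0.9 [ 0.0071  0.0824 -0.1726]
0.95 [ 0.0074  0.0911 -0.1793]
1.0 [ 0.0077  0.1002 -0.1855]
1.05 [ 0.0079  0.1096 -0.1912]
1.1 [ 0.0082  0.1192 -0.1965]
```

Scaled: -0.065 m / 0.6 = -0.1083, -0.049 m / 0.6 = -0.0817.

Request:
creep_tool:
  motion:
    - [0, 0.0008, 0.0017, -0.0267, 0]
    - [0, 0.0022, 0.0038, -0.055, 0]
    - [0, 0.0033, 0.0092, -0.0817, 0]
    - [0, 0.0043, 0.0158, -0.1083, 0]
    - [0, 0.0043, 0.0158, -0.1083, 0]
  clamp_n: 15

```text
time_s: 18.42
tcp_pos: [0.433, 0.0315, 0.174]
ee_rot: [0.655, 0.755, 0.011, -0.017]
wrist_force: [-7.4, -0.6, 0.7]
opening: 0.0113
finger_force: 15.0
```

Run:
```python
from h import *
st=readout.read_state();p=np.array(st['tcp_pos']);print(p,st['wrist_force'])
h=np.array([np.cos(.144),np.sin(.144),0]);M=R.from_quat(st['ee_rot']).as_matrix()
g=p+.006*M[:,2]-np.array([.6397,.0611,.1]);print('angle',np.arctan2(g[2],-(g@h)),np.hypot(g[2],g@h))
```

```text
[0.43302978 0.03154711 0.17399331] [-7.43965794 -0.58324391  0.65079559]
angle 0.31481610612345495 0.21960297341700832
```

Scaled: -0.1005 m / 0.6 = -0.1675, 0.0036 m / 0.6 = 0.006.

Request:
creep_tool:
  motion:
    - [0, 0.0022, 0.0167, -0.0517, 0]
    - [0, 0.0042, 0.0442, -0.0983, 0]
    - [0, 0.006, 0.0783, -0.1417, 0]
    - [0, 0.0067, 0.1042, -0.1675, 0]
    - [0, 0.0067, 0.1042, -0.1675, 0]
  clamp_n: 15

```text
time_s: 19.05
tcp_pos: [0.4966, 0.0408, 0.2761]
ee_rot: [0.655, 0.755, 0.012, -0.016]
wrist_force: [-13.1, -1.0, 12.7]
opening: 0.0113
finger_force: 15.0
```

Create ang.py:
```python
from h import *
st=readout.read_state();p=np.array(st['tcp_pos']);print(p,st['wrist_force'],st['finger_force'],st['time_s'])
h=np.array([np.cos(.144),np.sin(.144),0]);M=R.from_quat(st['ee_rot']).as_matrix()
g=p+.006*M[:,2]-np.array([.6397,.0611,.1]);a=np.arctan2(g[2],-(g@h));print('angle',a,np.hypot(g[2],g@h))
C={n:viewer.capture(n) for n in('scene','side')}
Ps=[P(C[n]) for n in C]
for i in place_of('gate_bar','scene')[:3]:
    for j in place_of('gate_bar','side')[:3]:
        X,e=tri(Ps,[i['xy'],j['xy']])
        if e<8: q=X-np.array([.6397,.0611,.1]);print('bar',X.round(3),round(e,1),np.arctan2(q[2],-(q@h)),'r',np.hypot(q[2],q@h))
for b in(.9,.95,1.0,1.05,1.1,1.13):
    d=h*.22*(np.cos(a)-np.cos(b))+np.array([0,0,.22*(np.sin(b)-np.sin(a))]); print(b,(M.T@d).round(4))
```

```bash
python3 ang.py
```

```text
[0.49660683 0.04076277 0.27607411] [-13.12741385  -1.04174162  12.6532461 ] 15.005976408720016 19.05
angle 0.866354133093861 0.22320869360530773
0.9 [ 0.0002  0.0057 -0.0047]
0.95 [ 0.0005  0.0145 -0.0114]
1.0 [ 0.0008  0.0235 -0.0176]
1.05 [ 0.001   0.0329 -0.0233]
1.1 [ 0.0013  0.0426 -0.0286]
1.13 [ 0.0014  0.0485 -0.0315]
```

Units first: shifts go in shares of 0.6 m and turns go in shares of pi rad. So 0.0395 m / 0.6 = 0.0658, -0.0315 m / 0.6 = -0.0525.

Request:
creep_tool:
  motion:
    - [0, 0.0005, 0.0133, -0.0183, 0]
    - [0, 0.001, 0.0275, -0.0292, 0]
    - [0, 0.0017, 0.0467, -0.0417, 0]
    - [0, 0.0022, 0.0658, -0.0525, 0]
    - [0, 0.0022, 0.0658, -0.0525, 0]
  clamp_n: 15

```text
time_s: 19.82
tcp_pos: [0.5362, 0.0464, 0.3056]
ee_rot: [0.655, 0.755, 0.012, -0.016]
wrist_force: [-1.6, 0.3, 2.6]
opening: 0.0114
finger_force: 15.0
```

```bash
python3 ang.py
```

Run:
```python
from h import *
c=viewer.capture('side');save({'image':cv2.resize(c['image'][110:260,170:370],(800,600),interpolation=cv2.INTER_CUBIC)},'s7.png')
```

```text
[0.53615019 0.04643871 0.30563132] [-1.63776453  0.32558565  2.55213371] 15.000626742839813 19.825
angle 1.0881701421515595 0.22537928273180477
bar [0.539 0.045 0.3  ] 1.0 1.100104885672925 r 0.22466728649163364
0.9 [-0.001  -0.0346  0.0226]
0.95 [-0.0007 -0.0258  0.016 ]
1.0 [-0.0004 -0.0167  0.0098]
1.05 [-0.0002 -0.0073  0.0041]
1.1 [ 0.0001  0.0023 -0.0012]
1.13 [ 0.0002  0.0082 -0.0041]
```

View pics/s7.png

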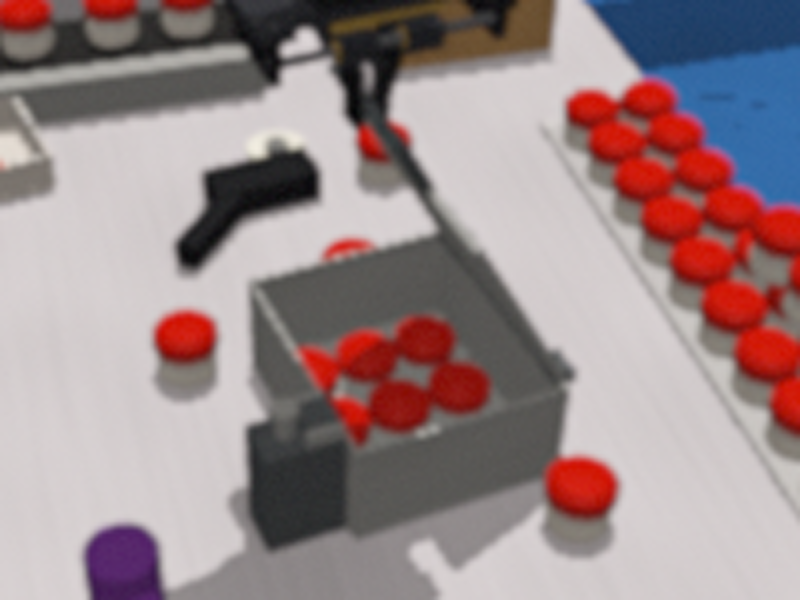

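The hatch is open to about 1.1 rad, past balance. The bar is in the pads at (375,100) and the caps are visible. Now I ease it back to about 0.88.

Scaled: -0.0396 m / 0.6 = -0.066, 0.0258 m / 0.6 = 0.043.

Request:
creep_tool:
  motion:
    - [0, 0, -0.0133, 0.007, 0]
    - [0, 0, -0.0283, 0.0158, 0]
    - [0, -0.0008, -0.0433, 0.0258, 0]
    - [0, -0.0017, -0.0567, 0.0358, 0]
    - [0, -0.0017, -0.066, 0.043, 0]
  clamp_n: 15

```text
time_s: 20.7
tcp_pos: [0.4955, 0.0405, 0.2778]
ee_rot: [0.655, 0.755, 0.012, -0.017]
wrist_force: [10.0, 1.5, -11.4]
opening: 0.0113
finger_force: 15.0
```

Request:
creep_tool:
  motion:
    - [0, 0, 0, 0, 0]
    - [0, 0, 0, 0, 0]
    - [0, 0, 0, 0, 0]
  clamp_n: 15

```text
time_s: 21.08
tcp_pos: [0.4957, 0.0405, 0.2779]
ee_rot: [0.655, 0.755, 0.011, -0.017]
wrist_force: [7.3, 2.6, -9.9]
opening: 0.011
finger_force: 15.0
```

Run:
```python
from h import *
import pickle
from scipy.optimize import least_squares
st=readout.read_state();print(st['tcp_pos'],st['wrist_force'],st['time_s'])
C={n:viewer.capture(n) for n in('scene','side','wrist')};obs=[]
for n in C:
    for k in range(3): 
        pass
    r=place_of('gate_bar',n);print(n,[(q['xy'],round(q['p'],2)) for q in r[:3]])
    hh=place_of('gate_hinge',n);print('  hinge',[(q['xy'],round(q['p'],2)) for q in hh[:2]])
    for a in(.8,.85,.9,.95,1.0):
        h=np.array([.9896,.1435,0]);B=np.array([.6397,.0611,.1])-h*.22*np.cos(a)+[0,0,.22*np.sin(a)]
        print('   ',a,proj(P(C[n]),B).round(1))
    print('   hinge proj',proj(P(C[n]),[.6397,.0611,.1]).round(1))
pickle.dump({n:P(C[n]) for n in C},open('f.pkl','wb'))
for n in C: save(C[n],'f_'+n+'.png')
a=cv2.resize(C['side']['image'][120:220,200:340],(800,571),interpolation=cv2.INTER_CUBIC);save({'image':a},'s8.png')
```

```bash
python3 ang.py
```

```text
[0.49568022 0.04051197 0.27794102] [ 7.29809469  2.56954104 -9.88542423] 21.075
scene [([273.8, 154.2], 0.59)]
  hinge [([280.7, 222.6], 0.55)]
    0.8 [274. 153.]
    0.85 [274.5 153. ]
    0.9 [275.  153.2]
    0.95 [275.5 153.5]
    1.0 [276.1 154. ]
   hinge proj [279.3 223.7]
side [([249.9, 144.5], 0.97)]
  hinge [([289.3, 179.3], 0.73), ([235.2, 156.7], 0.61)]
    0.8 [245.5 149.6]
    0.85 [248.1 146.8]
    0.9 [250.8 144.1]
    0.95 [253.6 141.5]
    1.0 [256.5 139. ]
   hinge proj [289.1 179. ]
wrist [([250.5, 242.4], 0.89)]
  hinge [([373.0, 181.3], 0.97)]
    0.8 [240.2 241.9]
    0.85 [252.5 247.1]
    0.9 [266.5 252.5]
    0.95 [282.2 258. ]
    1.0 [299.7 263.5]
   hinge proj [371.1 184.8]
[0.49566929 0.04050947 0.27793503] [ 8.39617237  2.48841175 -9.49007609] 14.998338371515274 21.525
angle 0.8684245285928813 0.22525511736728393
0.9 [ 0.0002  0.0054 -0.0044]
0.95 [ 0.0005  0.0141 -0.0111]
1.0 [ 0.0008  0.0232 -0.0173]
1.05 [ 0.001   0.0326 -0.023 ]
1.1 [ 0.0013  0.0422 -0.0283]
1.13 [ 0.0014  0.0481 -0.0312]
```

View pics/s8.png

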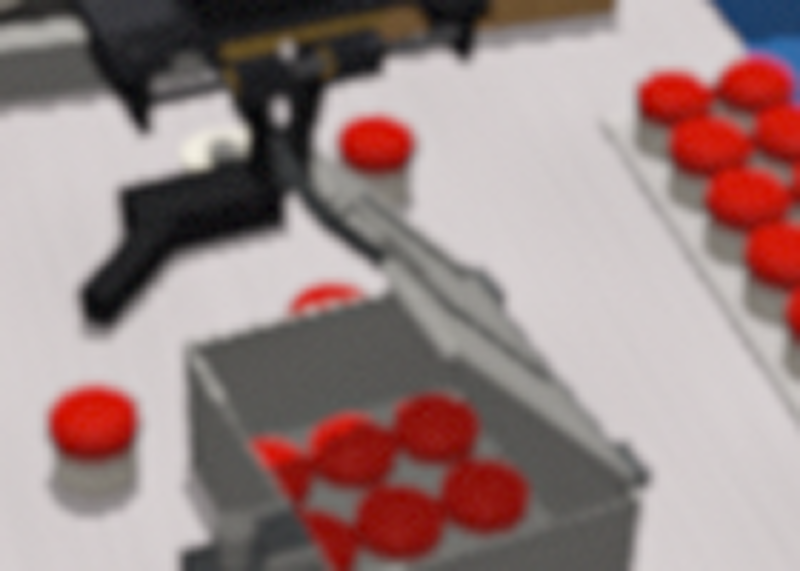

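Scaled: 0.005 m / 0.6 = 0.0083, -0.001 m / 0.6 = -0.0017.

Request:
creep_tool:
  motion:
    - [0, 0, 0.0042, -0.0008, 0]
    - [0, 0, 0.0083, -0.0017, 0]
    - [0, 0, 0.0083, -0.0017, 0]
    - [0, 0, 0.0083, -0.0017, 0]
  clamp_n: 15

```text
time_s: 22.22
tcp_pos: [0.4995, 0.0411, 0.281]
ee_rot: [0.655, 0.755, 0.01, -0.017]
wrist_force: [-9.3, 0.9, 10.3]
opening: 0.0111
finger_force: 15.0
```

```bash
python3 ang.py | head -3
```

Run:
```python
from h import *
C={n:viewer.capture(n) for n in('scene','side','wrist')}
D={'side':[],'wrist':[]}
h=np.array([.9896,.1435,0]);A=np.linspace(.75,1.05,301)
for n in D:
    p=P(C[n]);x=np.array(place_of('gate_bar',n)[0]['xy'])
    e=[np.linalg.norm(proj(p,np.array([.6397,.0611,.1])-h*.22*np.cos(a)+[0,0,.22*np.sin(a)])-x) for a in A];print(n,A[np.argmin(e)],min(e))
p=P(C['scene']); print([q['xy'] for q in place_of('mallet','scene')][:3], proj(p,[.52,-.335,0]))
s=readout.read_state();print(s['joint_vel'].round(3) if hasattr(s['joint_vel'],'round') else s['joint_vel'])
```

```text
[0.49947156 0.0410608  0.28096373] [-9.32708192  0.90235229 10.28920888] 14.999057650566101 22.225
angle 0.8900968833557772 0.2251464048987761
bar [0.501 0.036 0.266] 1.8 0.8668998533399324 r 0.2177314690812193
side 0.888 2.020077385454579
wrist 0.852 4.485573000662694
[[227.9, 168.0], [167.2, 213.1], [146.8, 170.4]] [165.08423461 211.07121485]
[-0.     0.001 -0.001 -0.     0.     0.    -0.002]
```

Scaled: -0.001 m / 0.6 = -0.0017.

Request:
creep_tool:
  motion:
    - [0, 0, -0.0017, -0.0017, 0]
    - [0, 0, -0.0017, -0.0017, 0]
    - [0, 0, -0.0017, -0.0017, 0]
  clamp_n: 20

```text
time_s: 23.1
tcp_pos: [0.4995, 0.0411, 0.2811]
ee_rot: [0.655, 0.755, 0.011, -0.017]
wrist_force: [-2.9, 0.8, 2.8]
opening: 0.0111
finger_force: 20.0
```

```bash
python3 ang.py | head -3; python3 -c "
from plant import robot; print(robot.finish_job())"
```

```text
[0.49950076 0.04107113 0.2811064 ] [-2.90112216  0.79200859  2.79013098] 19.997994303703308 23.1
angle 0.8906282821176358 0.22523311676923263
0.9 [ 0.0001  0.0016 -0.0013]
the job is handed in; nothing more can be done
None
```

I handed the job in at about 23 s: pin knocked down with the mallet, mallet back standing on the table, and hatch opened to about 1.1 rad, then held still at roughly 0.88 rad (about 4° below balance, within about 2°), but joint 7 read 2.602 against its 2.6 limit for a moment while I turned the mallet, which could count as passing its range.

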